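# Press two training injectors and set the stiff one aside

### The job

Two injectors that look alike stand on the test plates. Press down the orange button of the one on the blue plate about 6 mm and let it up, then do the same to the one on the dark grey plate, feeling how stiff each is. Then stand the stiffer injector upright in the yellow tray and leave the softer one standing on its plate.

Things in the scene. Friction and masses are not known exactly. Their poses are not given: they have to be found in the camera images.
- blue_plate_top (a point): Blue plate, 90 x 90 x 6 mm, fixed; its place varies. This point: centre of its top face, z up. Within 4 mm of it stands one of two like injectors, loose, upright: white barrel 36 mm thick, 62 mm high, foot 42 mm wide, 8 mm high; 0.1 kg; a sprung orange button on top, 24 mm wide, its top 80 mm above the foot, travel 12 mm straight down.
- grey_plate_top (a point): Dark grey plate, 90 x 90 x 6 mm, fixed; its place varies. This point: centre of its top face, z up. Within 4 mm of it stands an injector of the same size and looks as that on the blue plate. One spring of the pair is about 0.25 N/mm, the other about 0.9 N/mm; which is on which plate varies and cannot be seen.
- tray_floor (a point): Yellow open tray, 170 x 170 mm outside, 40 mm high, walls and floor 4 mm thick, fixed on the worktop; its place and yaw vary. This point is the centre of its inner floor, 4 mm above the worktop; x and y run along its sides, z up.
Not all that is in view belongs to the job. Leave any pink look-alike of the part that bears grey_plate_top alone.

How it is judged:
By the outcome, as a careful person would: the job done as asked, in the order asked, and still so for the second after the job is handed in, with the robot touching nothing.
It also fails if it takes over 56 s, if anything falls off the work surface, if the arm or the gripper's body presses on something with over 40 N, if the wrist force passes 120 N, or if a joint passes its speed limit or range.

### The arm

A 6-joint arm with a two-finger parallel gripper is mounted at the origin on the work surface. World frame = base frame: x ahead of the robot, y to its left, z up, the work surface at z = 0. Lengths are in m, angles in degrees, forces in N, time in s.
With the tool pointing down it reaches from about 0.225 to 0.725 m from the base axis. Payload 3.1 kg.
Tool frame: the origin (TCP) lies on the centre line of the jaws, within the pads' length; the fingertips stand 17 mm ahead of it and the grasp point (between the pads) lies 2 mm behind it; z points along the fingers, y is the direction in which the jaws open and shut (so a half turn about z gives the same grasp; the last joint's range is limited). The gripper opens to 85 mm and grips with 20 to 120 N. Pads are 22 mm wide; open, the fingers measure 114 mm over their backs; the gripper's body (76 mm by 85 mm) begins 54 mm behind the grasp point. The pads swing forward as they close: fully open they stand 13 mm farther back than shut.
Start: joints at [64.928, 2.75, 5.684, 92.934, 0, 82.678], TCP at [0.16, 0.5, 0.248] pointing down, gripper open.
Joint ranges: [-166.93, 166.93], [-56.73, 111.36], [-69.38, 81.34], [-121.58, 131.49], [-85.45, 84.26], [-180, 180]. Speed limits (degrees/s): [159.86, 159.86, 180, 180, 180, 180].

### API

Orientations are given as [roll, pitch, yaw] about the fixed x, y, z axes, in that order (R = Rz(yaw) Ry(pitch) Rx(roll)).
In Python, from plant import manip gives the robot as it stands.
- The arm moves only by the tool servo_tool, never from a script. Its argument "series" is a list of rows, each an object of numbers: "x", "y", "z": the shift along the world's x, y, z in m; "roll": the turn about the world's z in degrees; "fingers": the opening, from 0 (shut) to 1 (fully open). In form: [{"x": .., "y": .., "z": .., "roll": .., "fingers": ..}, ...]. A call has 1 to 12 rows; each row is the pose to reach, as a shift and turn from the pose commanded when the call began; what a row does not reach only later rows make up. A row lasts 1/12 s, in which the tool goes at most 41.7 mm and 7.16 degrees, less where a joint would pass 70% of its speed; a pose out of reach is approached as far as the arm can. A call with a gripper value outside its range is refused whole. The fingers move at their own pace and stop on an object; the grip force is fixed at half the most. Time passes only in rows, so rows that repeat a pose let the fingers close. It gives the time, the measured TCP pose, the force and the opening at its end, in the units of the state.
- manip.state(): the state, without advancing time (a new reading comes with each control period).
- manip.camera(name): name is "scene" or "top" or "wrist"; returns the picture (384x512x3 uint8, red, green, blue); there is no depth.
- manip.camera_info(name): a dict with "mtx" (3x3 intrinsics, pixels), "distortion" ([k1, k2, p1, p2, k3] as OpenCV has them; the pictures are not rectified), "R" (3x3) and "t" (3): a world point X has camera coordinates R X + t. Camera axes: x right, y down, z forward; pixel columns grow to the right and rows downward; lengths in m; the calibration is good to about 2 mm. A picture is of the moment at which its call begins: read the wrist's pose just before it. camera_info takes no time and is no camera call; for the wrist camera it gives the pose at the moment of the call.
- manip.job_done(): hands the job in, once; it reports no verdict.
Trained networks look in the newest picture that a camera, given by its name, has taken for a name from the list of things; names that differ only in an ending like _2 or _b are one class to them, and where a whole thing is asked for, a point or a joint stands for the part that bears it (a point fixed in the world has none). Each returns a list of dicts, best first, with "confidence" (0 to 1); they miss things now and then, are a little off and sometimes report something else, mostly with a low value. They report only what shows in the picture. A call takes as long as a camera call. They do not tell look-alikes from the thing itself.
- manip.masks_of(query, camera): "region" (384x512 bool, what is visible of it) and "at" ([column, row] in pixels, amid what is visible of it).
The state is a dict: "clock": time; "joint_pos": joint angles; "joint_velocities": joint speeds; "joint_efforts": joint torques, N m; "ee_pos": TCP position; "tool_rot": TCP orientation; "ft_force": force on the tool from outside, world axes, zero at the start; "torque": the same for the moment, N m; "gripper_width": finger opening in m.
Only numpy, scipy, OpenCV 4.12 (cv2) and the standard library are available. Lean on these libraries where they do the work, as an engineer would, in place of code of your own. Each camera call takes 0.05 s, during which the arm holds its last target.

## Working session

There is one attempt and no reset: what is moved stays moved. The work goes in short steps, Python scripts to look and compute and a tool call to move; the robot and the scene stay as the last step left them, time stands still between calls to the robot, and variables do not carry over. Pictures are saved under pics/ and viewed, and the job is handed in when it is done.

Besides the shell and the picture viewer there is one more tool, called after "Call:" by a JSON object that holds its "name" and its "arguments". servo_tool: Moves the arm, as the interface text tells. Its arguments: {"type":"object","properties":{"series":{"type":"array"}},"required":["series"]}

```bash
mkdir -p pics; ls; python3 - <<'E'
from plant import manip
import cv2,numpy as np
print(manip.state())
for c in ("scene","top","wrist"):
    im=manip.camera(c); cv2.imwrite(f"pics/{c}0.png",im[:,:,::-1])
    i=manip.camera_info(c); print(c,i)
E
```

```text
pics
{'clock': 0.0, 'joint_pos': array([6.49262406e+01, 2.79283814e+00, 5.58984489e+00, 9.29334886e+01,
       5.64739592e-04, 8.26777184e+01]), 'joint_velocities': array([-0.01979763, -0.14062413, -0.00558162,  0.05512969,  0.00621412,
        0.06429177]), 'joint_efforts': array([-6.34388271e-04, -3.38778090e+01,  3.20017147e+01,  2.03078357e-02,
       -1.80191219e-04,  1.03101613e-06]), 'ee_pos': array([0.15982656, 0.49947049, 0.24710214]), 'tool_rot': array([-1.79864703e+02, -1.79547760e-02,  1.62248500e+02]), 'ft_force': array([ 0.25529618,  0.34743631, -0.17893376]), 'torque': array([ 0.01475001, -0.02012101, -0.07807212]), 'gripper_width': 0.08557080940311616}
scene {'mtx': array([[491.61869645,   0.        , 258.80659884],
       [  0.        , 491.61869645, 192.13381927],
       [  0.        ,   0.        ,   1.        ]]), 'distortion': array([-0.08080408,  0.        ,  0.        ,  0.        ,  0.        ]), 'R': array([[ 0.11148889,  0.99373742, -0.00749441],
       [ 0.76425887, -0.09055883, -0.63851975],
       [-0.63519966,  0.06546019, -0.76956894]]), 't': array([-0.
[... 252 characters left out ...]
        , 0.        , 0.        ]), 'R': array([[-0.00299213, -0.99946754,  0.03249134],
       [-0.99224072, -0.00107121, -0.12432699],
       [ 0.12429559, -0.03261123, -0.99170919]]), 't': array([-0.04873955,  0.36187552,  0.91163519])}
wrist {'mtx': array([[276.66198675,   0.        , 256.7703693 ],
       [  0.        , 276.66198675, 193.85040947],
       [  0.        ,   0.        ,   1.        ]]), 'distortion': array([-0.00057528,  0.        ,  0.        ,  0.        ,  0.        ]), 'R': array([[ 0.30474527,  0.952431  , -0.00234695],
       [ 0.91683383, -0.2926862 ,  0.27157044],
       [ 0.25796519, -0.08491158, -0.9624157 ]]), 't': array([-0.52441578, -0.0350082 ,  0.37949351])}
```

View pics/scene0.png

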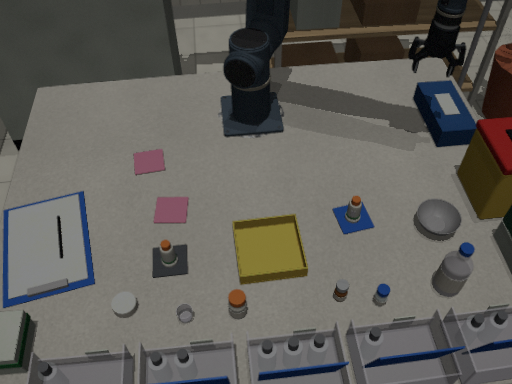

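View pics/top0.png

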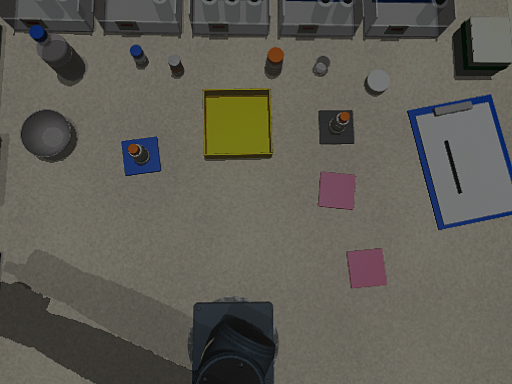

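View pics/wrist0.png

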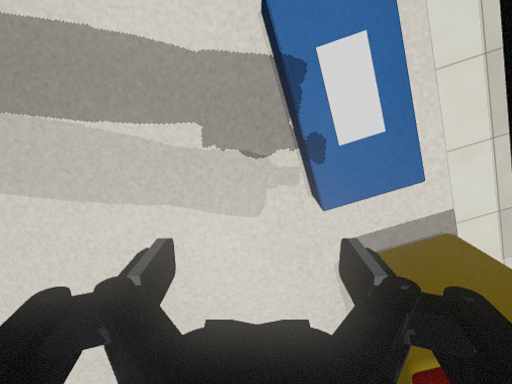

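```bash
cat > h.py <<'E'
from plant import manip
import cv2,numpy as np
def ray(c,uv,info=None):
    i=info or manip.camera_info(c)
    p=cv2.undistortPoints(np.array([[uv]],float),i["mtx"],i["distortion"])[0,0]
    R,t=i["R"],i["t"]; return -R.T@t, R.T@np.array([p[0],p[1],1])
def onz(c,uv,z,info=None):
    o,d=ray(c,uv,info); return o+d*(z-o[2])/d[2]
def tri(a,b):
    (o1,d1),(o2,d2)=a,b
    d1=d1/np.linalg.norm(d1);d2=d2/np.linalg.norm(d2)
    s=np.linalg.lstsq(np.c_[d1,-d2],o2-o1,rcond=None)[0]
    p,q=o1+s[0]*d1,o2+s[1]*d2
    return (p+q)/2,np.linalg.norm(p-q)
E
python3 - <<'E'
from h import *
for c in ("scene","top"):
    im=manip.camera(c)
    for q in ("blue_plate_top","grey_plate_top","tray_floor"):
        for m in manip.masks_of(q,c):
            r=m["region"]; print(c,q,round(m["confidence"],2),np.round(m["at"],1),r.sum(), im[r].mean(0).round())
    hsv=cv2.cvtColor(im,cv2.COLOR_RGB2HSV)
    h,s,v=[hsv[...,k].astype(int) for k in range(3)]
    for nm,m in (("orange",(h<16)&(h>4)&(s>150)&(v>90)),("blue",(h>105)&(h<125)&(s>150)&(v>60)),("yellow",(h>22)&(h<35)&(s>150)),("dark",(v<75)&(s<60))):
        n,l,st,ce=cv2.connectedComponentsWithStats(m.astype(np.uint8))
        for k in range(1,n):
            if 25<st[k,4]<6000:
                p=np.argwhere(l==k)[:,::-1].astype(np.float32)
                rc=cv2.minAreaRect(p)
                print(c,nm,st[k],ce[k].round(1),onz(c,ce[k],.08 if nm=="orange" else .006).round(4), "rect",np.round(rc[0],1),np.round(rc[1],1),round(rc[2],1),onz(c,rc[0],.006).round(4))
    for nm,(x,y) in dict(scene=dict(b=(353,205),g=(168,250)),top=dict(b=(140,155),g=(337,125)))[c].items():
        cv2.imwrite(f"pics/{c}_{nm}1.png",cv2.resize(im[y-35:y+35,x-35:x+35,::-1],None,fx=6,fy=6,interpolation=cv2.INTER_NEAREST))
a=cv2.imread
cv2.imwrite("pics/crop1.png",cv2.resize(np.vstack([np.hstack([a("pics/scene_b1.png"),a("pics/scene_g1.png")]),np.hstack([a("pics/top_b1.png"),a("pics/top_g1.png")])]),(600,600)))
E
```

```text
scene blue_plate_top 0.76 [349.4 222.4] 622 [ 31.  58. 107.]
scene grey_plate_top 0.87 [170.1 208.7] 871 [128.  83.  97.]
scene grey_plate_top 0.82 [149.  159.2] 626 [129.  82.  97.]
scene grey_plate_top 0.65 [173.  264.1] 756 [50. 52. 53.]
scene tray_floor 0.8 [266.3 248. ] 4138 [117. 105.  45.]
scene orange [496  46  16  10  60] [502.3  50.2] [-0.1599  0.9294  0.08  ] rect [503.5  51. ] [13.9  8.5] 21.8 [-0.2561  1.0077  0.006 ]
scene orange [503  63   9   6  34] [507.2  65.6] [-0.0684  0.9053  0.08  ] rect [507.1  65.8] [4.3 8.5] 80.5 [-0.1629  0.9787  0.006 ]
scene orange [352 196   9   7  46] [356.  199.1] [0.4527 0.2335 0.08  ] rect [356.1 199.2] [6.7 7.2] 63.4 [0.3961 0.2583 0.006 ]
scene orange [161 240   9   8  53] [164.7 243.6] [ 0.5353 -0.2669  0.08  ] rect [164.5 243.5] [7.1 7.1] 45.0 [ 0.4839 -0.2794  0.006 ]
scene orange [229 290  16  15 195] [236.5 297. ] [ 0.7004 -0.1032  0.08  ] rect [236.5 297. ] [14. 15.] 90.0 [ 0.6615 -0.1031  0.006 ]
scene blue [ 418   81   58   50 1231] [448.  106.7] [0.0399 0.6655 0.006 ] rect [447.1 105.2] [66.1 32.5] 62.7 [0.0321 0.6653 0.006
[... 11184 characters left out ...]
5.2 49.5] 45.0 [0.5082 0.4667 0.006 ]
top dark [ 318  110   36   35 1030] [334.6 127.9] [ 0.5336 -0.2601  0.006 ] rect [335.5 127. ] [34. 35.] 90.0 [ 0.536  -0.2625  0.006 ]
top dark [444 140  18  54 220] [452.4 166.3] [ 0.433  -0.5627  0.006 ] rect [452.5 166.4] [54.3  4.2] 74.7 [ 0.4327 -0.5629  0.006 ]
top dark [134 145  16  19 130] [141.6 156.4] [0.4558 0.2338 0.006 ] rect [141.  155.5] [16.3 14.8] 45.0 [0.4582 0.2355 0.006 ]
top dark [205 158  65   3  99] [235.2 158.9] [ 0.4504 -0.0024  0.006 ] rect [237. 159.] [ 1.5 64. ] 88.6 [ 0.4504 -0.007   0.006 ]
top dark [ 199  358   62   26 1197] [229.4 372.7] [-0.0662  0.0094  0.006 ] rect [229.5 370.5] [61. 25.] -0.0 [-0.0614  0.0093  0.006 ]
```

View pics/crop1.png

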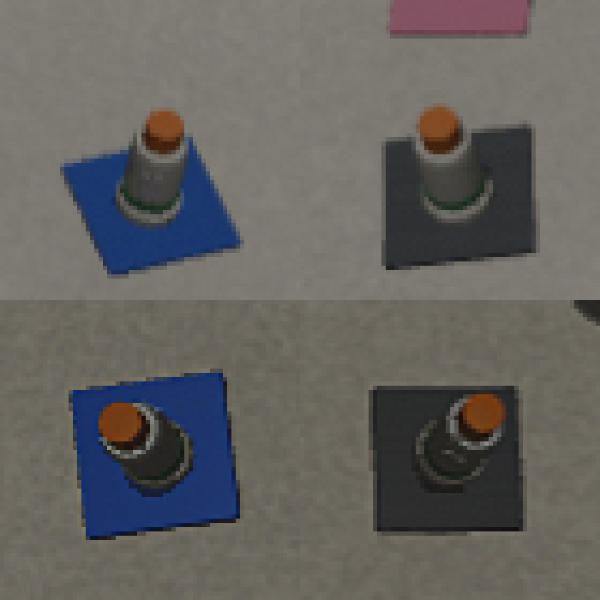

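Call:
{"name": "servo_tool", "arguments": {"series": [{"x":0.296,"y":-0.265,"z":-0.06,"fingers":0},{"x":0.296,"y":-0.265,"z":-0.06,"fingers":0},{"x":0.296,"y":-0.265,"z":-0.06,"fingers":0},{"x":0.296,"y":-0.265,"z":-0.06,"fingers":0},{"x":0.296,"y":-0.265,"z":-0.06,"fingers":0},{"x":0.296,"y":-0.265,"z":-0.06,"fingers":0},{"x":0.296,"y":-0.265,"z":-0.06,"fingers":0},{"x":0.296,"y":-0.265,"z":-0.06,"fingers":0},{"x":0.296,"y":-0.265,"z":-0.06,"fingers":0},{"x":0.296,"y":-0.265,"z":-0.06,"fingers":0},{"x":0.296,"y":-0.265,"z":-0.06,"fingers":0},{"x":0.296,"y":-0.265,"z":-0.06,"fingers":0}]}}

```text
schema error: expected keys x, y, z, roll, fingers
```

```bash
python3 - <<'E'
from h import *
i=manip.camera_info("wrist");s=manip.state();im=manip.camera("wrist");cv2.imwrite("pics/w2.png",im[:,:,::-1])
print(s["clock"],s["ee_pos"],s["tool_rot"],s["ft_force"],s["gripper_width"])
hsv=cv2.cvtColor(im,cv2.COLOR_RGB2HSV)
h,sa,v=[hsv[...,k].astype(int) for k in range(3)]
m=(h<16)&(h>4)&(sa>150)&(v>60)
n,l,st,ce=cv2.connectedComponentsWithStats(m.astype(np.uint8))
for k in range(1,n):
    if st[k,4]>60: print(st[k],ce[k],onz("wrist",ce[k],.084,i))
E
```

```text
0.55 [0.16006923 0.50000329 0.24832176] [ 1.79997927e+02 -5.72890408e-04  1.62250833e+02] [0.07482825 0.22395824 0.2973054 ] 0.08542987762303814
```

View pics/w2.png

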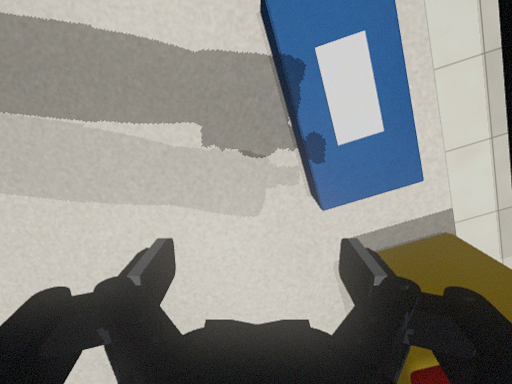

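The picture is the same as before, because the call was refused: every row needs all the keys.

Call:
{"name": "servo_tool", "arguments": {"series": [{"x":0.296,"y":-0.265,"z":-0.06,"roll":0,"fingers":0},{"x":0.296,"y":-0.265,"z":-0.06,"roll":0,"fingers":0},{"x":0.296,"y":-0.265,"z":-0.06,"roll":0,"fingers":0},{"x":0.296,"y":-0.265,"z":-0.06,"roll":0,"fingers":0},{"x":0.296,"y":-0.265,"z":-0.06,"roll":0,"fingers":0},{"x":0.296,"y":-0.265,"z":-0.06,"roll":0,"fingers":0},{"x":0.296,"y":-0.265,"z":-0.06,"roll":0,"fingers":0},{"x":0.296,"y":-0.265,"z":-0.06,"roll":0,"fingers":0},{"x":0.296,"y":-0.265,"z":-0.06,"roll":0,"fingers":0},{"x":0.296,"y":-0.265,"z":-0.06,"roll":0,"fingers":0},{"x":0.296,"y":-0.265,"z":-0.06,"roll":0,"fingers":0},{"x":0.296,"y":-0.265,"z":-0.06,"roll":0,"fingers":0}]}}

```text
clock: 1.6
ee_pos: [0.4566, 0.2337, 0.1877]
tool_rot: [-180.0, -0.1, 162.1]
ft_force: [-1.4, 1.0, 0.6]
gripper_width: 0.0004
```

```bash
cat >> h.py <<'E'
def wl(name):
    i=manip.camera_info("wrist");s=manip.state();im=manip.camera("wrist");cv2.imwrite("pics/%s.png"%name,im[:,:,::-1])
    print(s["clock"],s["ee_pos"],s["tool_rot"],s["ft_force"],s["gripper_width"])
    hsv=cv2.cvtColor(im,cv2.COLOR_RGB2HSV)
    h,sa,v=[hsv[...,k].astype(int) for k in range(3)]
    m=(h<16)&(h>4)&(sa>150)&(v>60)
    n,l,st,ce=cv2.connectedComponentsWithStats(m.astype(np.uint8))
    for k in range(1,n):
        if st[k,4]>60: print(st[k],ce[k],onz("wrist",ce[k],.084,i))
def tops():
  for c in ("scene","top"):
    im=manip.camera(c); cv2.imwrite(f"pics/{c}_{manip.state()['clock']:.2f}.png",im[:,:,::-1]); print(c,round(manip.state()['clock'],2))
def ft(n=6):
    F=[]
    for k in range(n):
        F.append(manip.state()["ft_force"]); manip.camera("wrist")
    s=manip.state(); print(round(s["clock"],2),s["ee_pos"].round(4),"F",np.mean(F,0).round(2),"sd",np.std(F,0).round(2))
E
python3 - <<'E'
from h import *
wl("w3"); ft(4)
E
```

```text
1.6 [0.45661599 0.23374915 0.18773577] [-1.79968011e+02 -7.43374110e-02  1.62059384e+02] [-1.35565643  0.98551065  0.58704205] 0.0003657170532298588
[244 204  23   9 119] [255.09243697 208.10084034] [0.46422411 0.23012752 0.084     ]
1.85 [0.4554 0.236  0.1888] F [ 0.26 -0.12  0.05] sd [0.43 0.37 0.64]
```

View pics/w3.png

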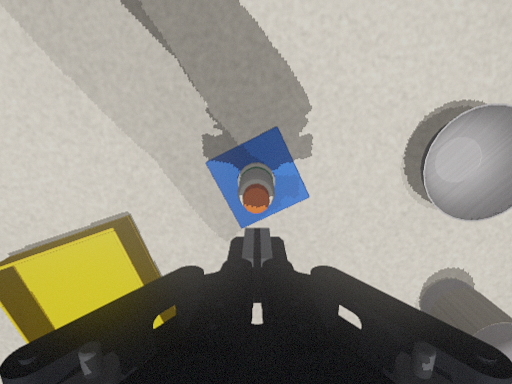

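```bash
python3 - <<'E'
from h import *
i=manip.camera_info("wrist")
im=cv2.imread("pics/w3.png")
big=cv2.resize(im[150:250,200:310],None,fx=7,fy=7,interpolation=cv2.INTER_NEAREST)
r,_=cv2.Rodrigues(i["R"])
def pr(P): return cv2.projectPoints(np.array(P,float),r,i["t"],i["mtx"],i["distortion"])[0][:,0]
a=np.linspace(0,2*np.pi,24)
for (R_,z,col) in ((.012,.086,(255,0,0)),(.018,.068,(0,255,0)),(.021,.014,(0,0,255))):
    p=pr(np.c_[.457+R_*np.cos(a),.235+R_*np.sin(a),0*a+z])
    cv2.polylines(big,[(((p-[200,150])+.5)*7).astype(int).reshape(-1,1,2)],True,col,1)
cv2.imwrite("pics/big3.png",cv2.resize(big,None,fx=.77,fy=.77))
E
```

```text
(no output)
```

View pics/big3.png

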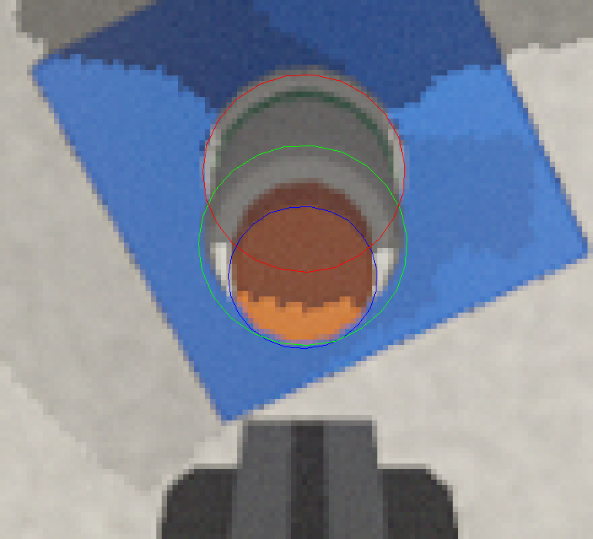

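Call:
{"name": "servo_tool", "arguments": {"series": [{"x":0.001,"y":0,"z":-0.02,"roll":0,"fingers":0},{"x":0.001,"y":0,"z":-0.045,"roll":0,"fingers":0},{"x":0.001,"y":0,"z":-0.06,"roll":0,"fingers":0},{"x":0.001,"y":0,"z":-0.066,"roll":0,"fingers":0},{"x":0.001,"y":0,"z":-0.066,"roll":0,"fingers":0},{"x":0.001,"y":0,"z":-0.066,"roll":0,"fingers":0}]}}

```text
clock: 2.35
ee_pos: [0.4568, 0.2356, 0.1229]
tool_rot: [180.0, 0.0, 162.3]
ft_force: [0.3, -0.9, 0.7]
gripper_width: 0.0003
```

```bash
python3 - <<'E'
from h import *
wl("w4"); ft(8)
im=manip.camera("scene"); cv2.imwrite("pics/s4.png",cv2.resize(im[165:245,313:393,::-1],None,fx=7,fy=7,interpolation=cv2.INTER_NEAREST))
E
```

```text
2.35 [0.45681831 0.23561425 0.12288379] [1.79981887e+02 2.00910278e-02 1.62321288e+02] [ 0.3317004  -0.86725887  0.71989985] 0.00028375283761072526
[235 215  35  21 303] [250.05940594 223.48184818] [0.45267423 0.23287449 0.084     ]
2.8 [0.4574 0.235  0.1228] F [-0.07  0.29  0.05] sd [0.56 0.34 0.52]
```

View pics/s4.png

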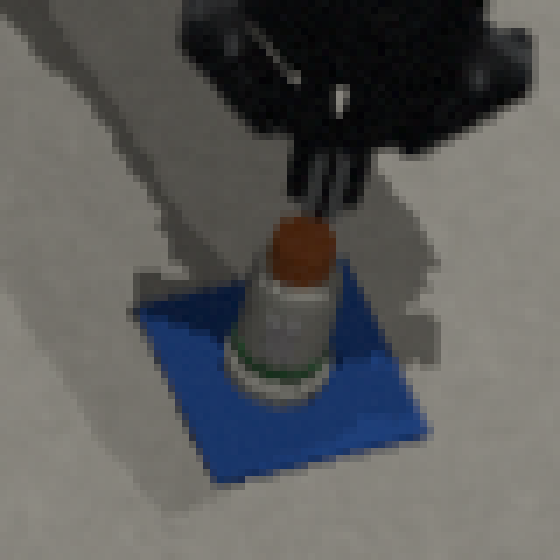

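View pics/w4.png

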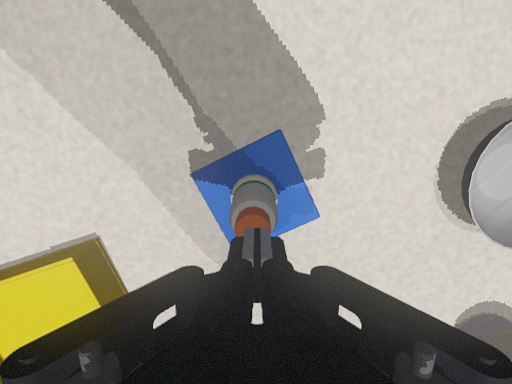

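```bash
python3 - <<'E'
from h import *
i=manip.camera_info("scene");r,_=cv2.Rodrigues(i["R"])
for z in (.086,.093,.1,.106,.12): print(z,((cv2.projectPoints(np.array([[.4574,.235,z]]),r,i["t"],i["mtx"],i["distortion"])[0][0,0]-[313,165]+.5)*7).round())
E
```

```text
0.086 [314. 241.]
0.093 [317. 229.]
0.1 [320. 218.]
0.106 [322. 207.]
0.12 [328. 183.]
```

Call:
{"name": "servo_tool", "arguments": {"series": [{"x":-0.002,"y":-0.003,"z":-0.006,"roll":0,"fingers":0},{"x":-0.002,"y":-0.003,"z":-0.013,"roll":0,"fingers":0},{"x":-0.002,"y":-0.003,"z":-0.018,"roll":0,"fingers":0},{"x":-0.002,"y":-0.003,"z":-0.021,"roll":0,"fingers":0},{"x":-0.002,"y":-0.003,"z":-0.0223,"roll":0,"fingers":0},{"x":-0.002,"y":-0.003,"z":-0.0223,"roll":0,"fingers":0},{"x":-0.002,"y":-0.003,"z":-0.0223,"roll":0,"fingers":0}]}}

```text
clock: 3.43
ee_pos: [0.455, 0.232, 0.1004]
tool_rot: [-180.0, 0.0, 162.3]
ft_force: [-1.3, -0.1, 3.2]
gripper_width: -0.0001
```

```bash
python3 - <<'E'
from h import *
ft(12)
im=manip.camera("wrist"); cv2.imwrite("pics/w5.png",cv2.resize(im[150:260,200:310,::-1],None,fx=5,fy=5,interpolation=cv2.INTER_NEAREST))
im=manip.camera("scene"); cv2.imwrite("pics/s5.png",cv2.resize(im[165:245,313:393,::-1],None,fx=7,fy=7,interpolation=cv2.INTER_NEAREST))
E
```

```text
4.03 [0.4551 0.232  0.1   ] F [-1.39 -0.47  3.04] sd [0.37 0.3  0.5 ]
```

View pics/s5.png

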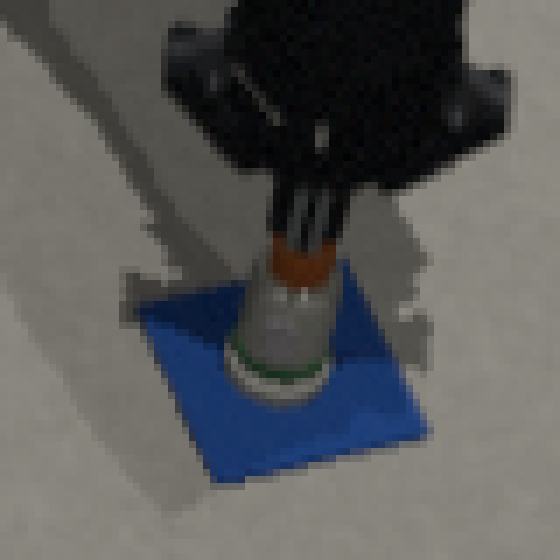

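View pics/w5.png

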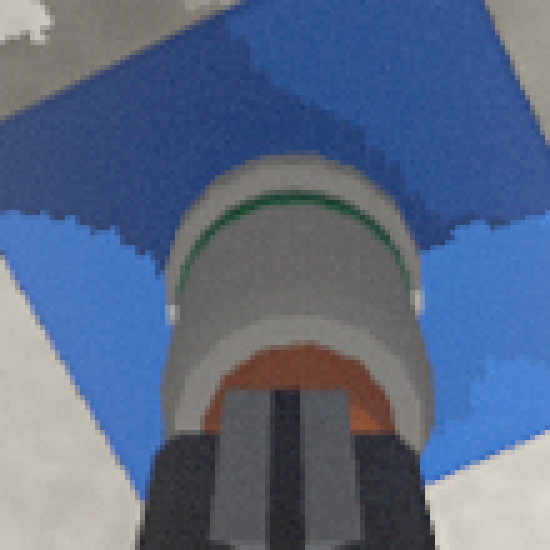

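Call:
{"name": "servo_tool", "arguments": {"series": [{"x":0,"y":0,"z":-0.0015,"roll":0,"fingers":0},{"x":0,"y":0,"z":-0.003,"roll":0,"fingers":0},{"x":0,"y":0,"z":-0.003,"roll":0,"fingers":0},{"x":0,"y":0,"z":-0.003,"roll":0,"fingers":0}]}}

```text
clock: 4.47
ee_pos: [0.4551, 0.232, 0.0973]
tool_rot: [-180.0, 0.0, 162.2]
ft_force: [-1.5, -1.2, 6.3]
gripper_width: 0.0003
```

```bash
python3 - <<'E'
from h import *
ft(12)
E
```

```text
5.07 [0.4551 0.232  0.0974] F [-1.84 -1.36  5.71] sd [0.32 0.25 0.28]
```

Call:
{"name": "servo_tool", "arguments": {"series": [{"x":0,"y":0,"z":0.004,"roll":0,"fingers":0},{"x":0,"y":0,"z":0.009,"roll":0,"fingers":0},{"x":0,"y":0,"z":0.03,"roll":0,"fingers":0},{"x":0,"y":0,"z":0.063,"roll":0,"fingers":0},{"x":0,"y":0,"z":0.063,"roll":0,"fingers":0}]}}

```text
clock: 5.48
ee_pos: [0.4583, 0.2333, 0.1659]
tool_rot: [179.6, 0.5, 162.3]
ft_force: [0.7, 1.0, 0.8]
gripper_width: 0.0
```

```bash
python3 - <<'E'
from h import *
ft(3)
im=manip.camera("scene"); cv2.imwrite("pics/s6.png",cv2.resize(im[165:245,313:393,::-1],None,fx=7,fy=7,interpolation=cv2.INTER_NEAREST))
E
```

```text
5.63 [0.4555 0.2322 0.1601] F [-0.14  0.21  0.6 ] sd [0.67 0.62 0.4 ]
```

View pics/s6.png

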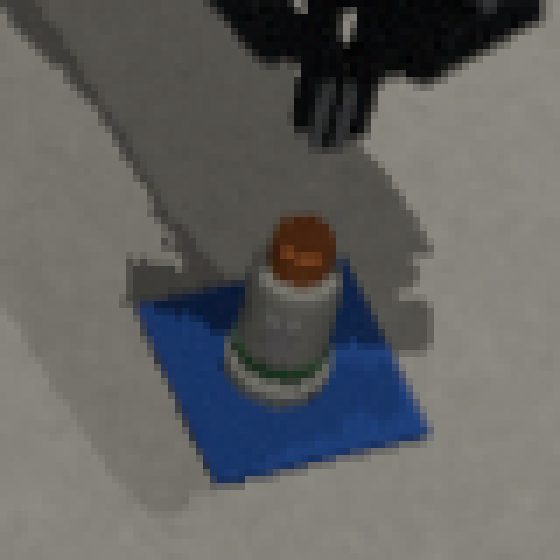

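Call:
{"name": "servo_tool", "arguments": {"series": [{"x":0.083,"y":-0.5,"z":0,"roll":0,"fingers":0},{"x":0.083,"y":-0.5,"z":0,"roll":0,"fingers":0},{"x":0.083,"y":-0.5,"z":0,"roll":0,"fingers":0},{"x":0.083,"y":-0.5,"z":0,"roll":0,"fingers":0},{"x":0.083,"y":-0.5,"z":0,"roll":0,"fingers":0},{"x":0.083,"y":-0.5,"z":0,"roll":0,"fingers":0},{"x":0.083,"y":-0.5,"z":0,"roll":0,"fingers":0},{"x":0.083,"y":-0.5,"z":0,"roll":0,"fingers":0},{"x":0.083,"y":-0.5,"z":0,"roll":0,"fingers":0},{"x":0.083,"y":-0.5,"z":0,"roll":0,"fingers":0},{"x":0.083,"y":-0.5,"z":0,"roll":0,"fingers":0},{"x":0.083,"y":-0.5,"z":0,"roll":0,"fingers":0}]}}

```text
clock: 6.68
ee_pos: [0.536, -0.2628, 0.1578]
tool_rot: [179.9, -0.2, 162.2]
ft_force: [1.1, 0.6, 0.3]
gripper_width: 0.0
```

The injector still stands where it was, and its button is up again. Next I descend over the grey one to a TCP height of 0.122 and look.

Call:
{"name": "servo_tool", "arguments": {"series": [{"x":0,"y":0,"z":0,"roll":0,"fingers":0},{"x":0,"y":0,"z":-0.015,"roll":0,"fingers":0},{"x":0,"y":0,"z":-0.03,"roll":0,"fingers":0},{"x":0,"y":0,"z":-0.036,"roll":0,"fingers":0},{"x":0,"y":0,"z":-0.036,"roll":0,"fingers":0},{"x":0,"y":0,"z":-0.036,"roll":0,"fingers":0}]}}

```text
clock: 7.18
ee_pos: [0.5361, -0.2604, 0.1227]
tool_rot: [180.0, -0.2, 162.3]
ft_force: [-0.3, -0.3, 0.5]
gripper_width: -0.0001
```

```bash
python3 - <<'E'
from h import *
ft(6)
im=manip.camera("wrist"); a=cv2.resize(im[150:260,200:310,::-1],(400,400),interpolation=cv2.INTER_NEAREST)
im=manip.camera("scene"); b=cv2.resize(im[205:285,125:205,::-1],(400,400),interpolation=cv2.INTER_NEAREST)
cv2.imwrite("pics/ws7.png",np.hstack([a,b]))
E
```

```text
7.48 [ 0.5375 -0.2613  0.1251] F [0.07 0.2  0.19] sd [0.54 0.57 0.46]
```

View pics/ws7.png

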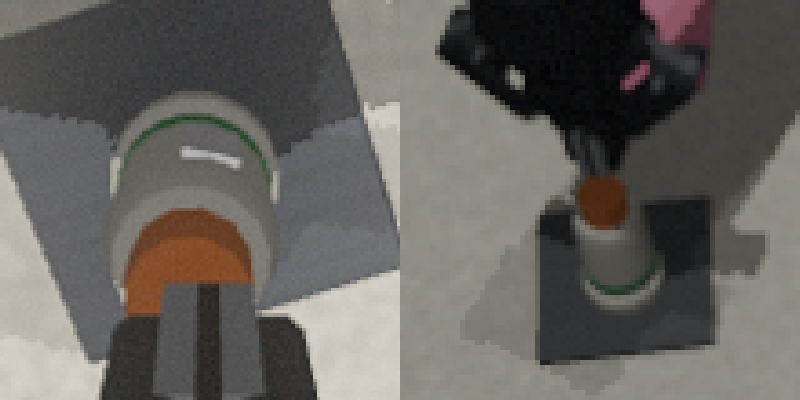

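Call:
{"name": "servo_tool", "arguments": {"series": [{"x":0,"y":-0.005,"z":0,"roll":0,"fingers":0},{"x":0,"y":-0.005,"z":-0.005,"roll":0,"fingers":0},{"x":0,"y":-0.005,"z":-0.013,"roll":0,"fingers":0},{"x":0,"y":-0.005,"z":-0.018,"roll":0,"fingers":0},{"x":0,"y":-0.005,"z":-0.022,"roll":0,"fingers":0},{"x":0,"y":-0.005,"z":-0.024,"roll":0,"fingers":0},{"x":0,"y":-0.005,"z":-0.024,"roll":0,"fingers":0},{"x":0,"y":-0.005,"z":-0.024,"roll":0,"fingers":0}]}}

```text
clock: 8.25
ee_pos: [0.5367, -0.2661, 0.0999]
tool_rot: [180.0, -0.0, 162.3]
ft_force: [-1.2, 0.7, 1.0]
gripper_width: -0.0
```

```bash
python3 - <<'E'
from h import *
ft(12)
im=manip.camera("wrist"); a=cv2.resize(im[150:260,200:310,::-1],(400,400),interpolation=cv2.INTER_NEAREST)
im=manip.camera("scene"); b=cv2.resize(im[205:285,125:205,::-1],(400,400),interpolation=cv2.INTER_NEAREST)
cv2.imwrite("pics/ws8.png",np.hstack([a,b]))
E
```

```text
8.85 [ 0.5369 -0.2663  0.1001] F [-0.68  0.4   0.92] sd [0.5  0.73 0.52]
```

View pics/ws8.png

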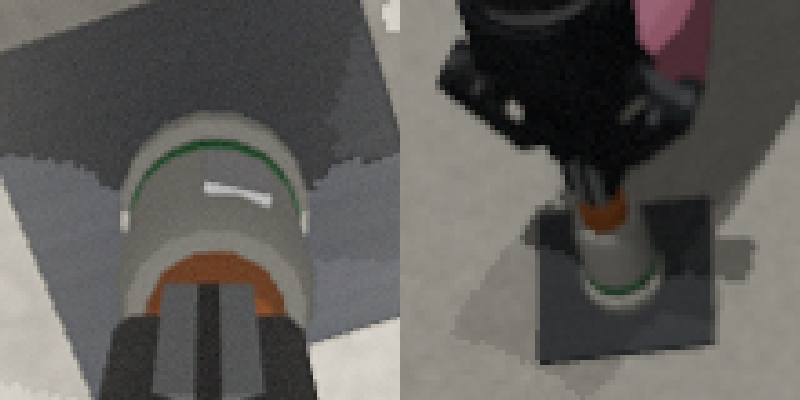

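Contact is good and the force is 0.9 N at about 3 mm. I continue to 6 mm.

Call:
{"name": "servo_tool", "arguments": {"series": [{"x":0,"y":0,"z":-0.0015,"roll":0,"fingers":0},{"x":0,"y":0,"z":-0.003,"roll":0,"fingers":0},{"x":0,"y":0,"z":-0.003,"roll":0,"fingers":0},{"x":0,"y":0,"z":-0.003,"roll":0,"fingers":0}]}}

```text
clock: 9.28
ee_pos: [0.5368, -0.2662, 0.0969]
tool_rot: [180.0, -0.0, 162.2]
ft_force: [-1.0, -0.2, 1.4]
gripper_width: 0.0003
```

```bash
python3 - <<'E'
from h import *
ft(14)
E
```

```text
9.98 [ 0.5369 -0.2663  0.097 ] F [-1.09  0.16  1.53] sd [0.39 0.53 0.48]
```

Call:
{"name": "servo_tool", "arguments": {"series": [{"x":0,"y":0,"z":0.004,"roll":0,"fingers":0},{"x":0,"y":0,"z":0.009,"roll":0,"fingers":0},{"x":0,"y":0,"z":0.03,"roll":0,"fingers":0},{"x":0,"y":0,"z":0.065,"roll":0,"fingers":0},{"x":0,"y":0,"z":0.09,"roll":0,"fingers":1},{"x":0,"y":0,"z":0.09,"roll":0,"fingers":1}]}}

```text
clock: 10.48
ee_pos: [0.5401, -0.2682, 0.1948]
tool_rot: [-179.8, 0.7, 162.3]
ft_force: [-0.5, -0.9, 1.8]
gripper_width: 0.0233
```

```bash
python3 - <<'E'
from h import *
ft(4)
im=manip.camera("scene"); b=cv2.resize(im[205:285,125:205,::-1],(400,400),interpolation=cv2.INTER_NEAREST)
cv2.imwrite("pics/ws9.png",b)
E
```

```text
10.68 [ 0.5367 -0.266   0.1861] F [-0.27 -0.21  0.37] sd [0.55 0.84 0.85]
```

View pics/ws9.png

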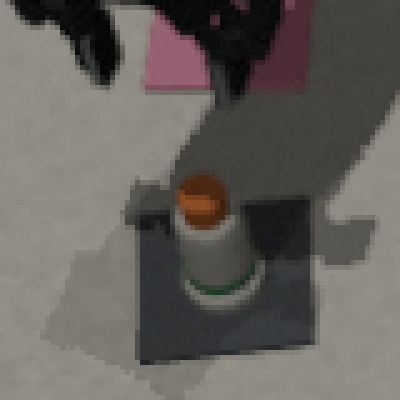

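Call:
{"name": "servo_tool", "arguments": {"series": [{"x":-0.04,"y":0.25,"z":0,"roll":0,"fingers":1},{"x":-0.04,"y":0.25,"z":0,"roll":0,"fingers":1},{"x":-0.04,"y":0.25,"z":0,"roll":0,"fingers":1},{"x":-0.04,"y":0.25,"z":0,"roll":0,"fingers":1},{"x":-0.04,"y":0.25,"z":0,"roll":0,"fingers":1},{"x":-0.04,"y":0.25,"z":0,"roll":0,"fingers":1},{"x":-0.04,"y":0.25,"z":0,"roll":0,"fingers":1}]}}

```text
clock: 11.32
ee_pos: [0.4943, -0.01, 0.1854]
tool_rot: [179.8, -0.3, 162.7]
ft_force: [-0.3, -0.6, 0.5]
gripper_width: 0.0858
```

Call:
{"name": "servo_tool", "arguments": {"series": [{"x":-0.0415,"y":0.2495,"z":0,"roll":0,"fingers":1},{"x":-0.0415,"y":0.2495,"z":0,"roll":0,"fingers":1},{"x":-0.0415,"y":0.2495,"z":0,"roll":0,"fingers":1},{"x":-0.0415,"y":0.2495,"z":0,"roll":0,"fingers":1},{"x":-0.0415,"y":0.2495,"z":0,"roll":0,"fingers":1},{"x":-0.0415,"y":0.2495,"z":0,"roll":0,"fingers":1},{"x":-0.0415,"y":0.2495,"z":0,"roll":0,"fingers":1},{"x":-0.0415,"y":0.2495,"z":0,"roll":0,"fingers":1},{"x":-0.0415,"y":0.2495,"z":0,"roll":0,"fingers":1}]}}

```text
clock: 12.07
ee_pos: [0.4549, 0.2327, 0.1857]
tool_rot: [-179.9, -0.1, 162.3]
ft_force: [0.9, -0.5, -0.1]
gripper_width: 0.0856
```

```bash
python3 - <<'E'
from h import *
wl("w10");ft(4)
E
```

```text
12.0667 [0.45493973 0.23270494 0.18568392] [-1.79868868e+02 -8.45469357e-02  1.62294846e+02] [ 0.85943122 -0.49691215 -0.13782891] 0.0856370574875271
[246 206  25   9 139] [257.82014388 209.92086331] [0.46409487 0.23091758 0.084     ]
12.32 [0.4559 0.2318 0.1868] F [-0.07 -0.23 -0.25] sd [0.56 0.43 0.11]
```

View pics/w10.png

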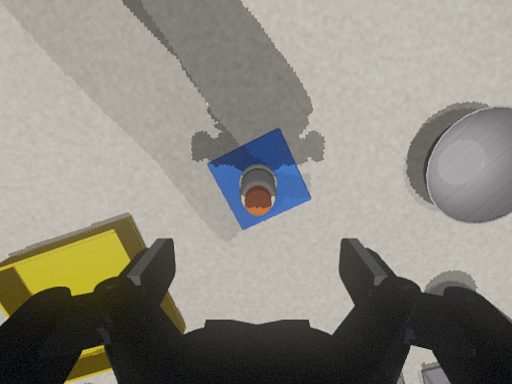

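Call:
{"name": "servo_tool", "arguments": {"series": [{"x":0,"y":0,"z":-0.03,"roll":0,"fingers":1},{"x":0,"y":0,"z":-0.06,"roll":0,"fingers":1},{"x":0,"y":0,"z":-0.085,"roll":0,"fingers":1},{"x":0,"y":0,"z":-0.105,"roll":0,"fingers":1},{"x":0,"y":0,"z":-0.12,"roll":0,"fingers":1},{"x":0,"y":0,"z":-0.132,"roll":0,"fingers":1},{"x":0,"y":0,"z":-0.138,"roll":0,"fingers":1},{"x":0,"y":0,"z":-0.138,"roll":0,"fingers":1},{"x":0,"y":0,"z":-0.138,"roll":0,"fingers":1}]}}

```text
clock: 13.07
ee_pos: [0.4559, 0.233, 0.0495]
tool_rot: [180.0, 0.0, 162.2]
ft_force: [-0.0, 0.0, -0.0]
gripper_width: 0.085
```

```bash
python3 - <<'E'
from h import *
ft(4)
im=manip.camera("wrist");cv2.imwrite("pics/w11.png",im[:,:,::-1])
E
```

```text
13.27 [0.4566 0.2336 0.0505] F [0.19 0.14 0.33] sd [0.34 0.53 0.26]
```

View pics/w11.png

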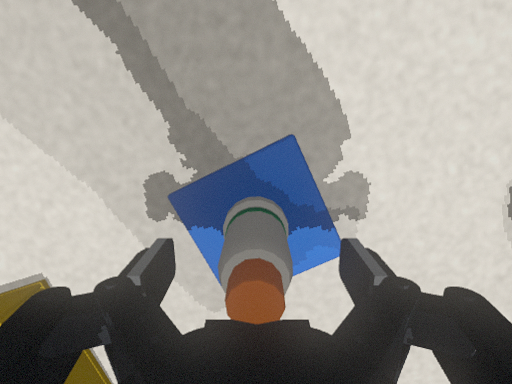

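Call:
{"name": "servo_tool", "arguments": {"series": [{"x":0,"y":0,"z":-0.004,"roll":0,"fingers":1},{"x":0,"y":0,"z":-0.004,"roll":0,"fingers":0.5},{"x":0,"y":0,"z":-0.004,"roll":0,"fingers":0.3},{"x":0,"y":0,"z":-0.004,"roll":0,"fingers":0.1},{"x":0,"y":0,"z":-0.004,"roll":0,"fingers":0.1},{"x":0,"y":0,"z":-0.004,"roll":0,"fingers":0.1},{"x":0,"y":0,"z":-0.004,"roll":0,"fingers":0.1},{"x":0,"y":0,"z":-0.004,"roll":0,"fingers":0.1},{"x":0,"y":0,"z":-0.004,"roll":0,"fingers":0.1},{"x":0,"y":0,"z":-0.004,"roll":0,"fingers":0.1}]}}

```text
clock: 14.15
ee_pos: [0.4557, 0.2333, 0.0453]
tool_rot: [180.0, 0.0, 162.2]
ft_force: [0.5, 0.0, 1.3]
gripper_width: 0.0343
```

Call:
{"name": "servo_tool", "arguments": {"series": [{"x":0,"y":0,"z":0.01,"roll":0,"fingers":0.1},{"x":0,"y":0,"z":0.03,"roll":0,"fingers":0.1},{"x":0,"y":0,"z":0.055,"roll":0,"fingers":0.1},{"x":0,"y":0,"z":0.08,"roll":0,"fingers":0.1},{"x":0,"y":0,"z":0.08,"roll":0,"fingers":0.1},{"x":0,"y":0,"z":0.08,"roll":0,"fingers":0.1}]}}

```text
clock: 14.65
ee_pos: [0.4568, 0.2337, 0.1271]
tool_rot: [179.9, 0.2, 162.2]
ft_force: [0.4, 0.6, -0.6]
gripper_width: 0.0346
```

```bash
python3 - <<'E'
from h import *
ft(4); print(manip.state()["gripper_width"])
im=manip.camera("wrist");cv2.imwrite("pics/w12.png",im[:,:,::-1])
im=manip.camera("scene");cv2.imwrite("pics/s12.png",cv2.resize(im[130:260,240:400,::-1],None,fx=4,fy=4))
E
```

```text
14.85 [0.4541 0.2328 0.1231] F [-0.38  0.07 -1.06] sd [0.54 0.43 0.41]
0.03456695268878905
```

View pics/s12.png

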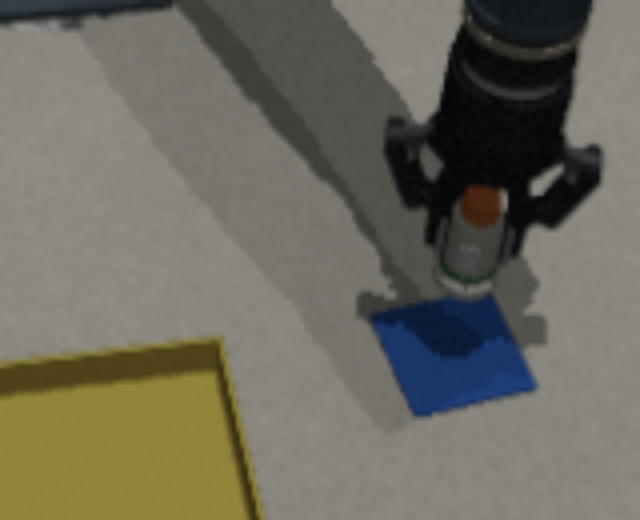

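View pics/w12.png

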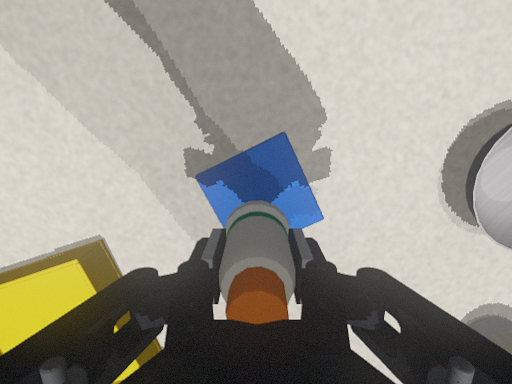

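Call:
{"name": "servo_tool", "arguments": {"series": [{"x":0.01,"y":-0.03,"z":0,"roll":0,"fingers":0.1},{"x":0.02,"y":-0.06,"z":0,"roll":0,"fingers":0.1},{"x":0.03,"y":-0.09,"z":0,"roll":0,"fingers":0.1},{"x":0.04,"y":-0.12,"z":0,"roll":0,"fingers":0.1},{"x":0.05,"y":-0.15,"z":0,"roll":0,"fingers":0.1},{"x":0.06,"y":-0.18,"z":0,"roll":0,"fingers":0.1},{"x":0.07,"y":-0.21,"z":0,"roll":0,"fingers":0.1},{"x":0.076,"y":-0.23,"z":0,"roll":0,"fingers":0.1},{"x":0.078,"y":-0.24,"z":0,"roll":0,"fingers":0.1},{"x":0.078,"y":-0.24,"z":0,"roll":0,"fingers":0.1},{"x":0.078,"y":-0.24,"z":0,"roll":0,"fingers":0.1}]}}

```text
clock: 15.87
ee_pos: [0.5328, -0.0063, 0.1243]
tool_rot: [180.0, -0.1, 162.2]
ft_force: [-0.0, -1.0, -1.0]
gripper_width: 0.0346
```

Call:
{"name": "servo_tool", "arguments": {"series": [{"x":0,"y":0,"z":-0.02,"roll":0,"fingers":0.1},{"x":0,"y":0,"z":-0.04,"roll":0,"fingers":0.1},{"x":0,"y":0,"z":-0.055,"roll":0,"fingers":0.1},{"x":0,"y":0,"z":-0.067,"roll":0,"fingers":0.1},{"x":0,"y":0,"z":-0.075,"roll":0,"fingers":0.1},{"x":0,"y":0,"z":-0.078,"roll":0,"fingers":0.1},{"x":0,"y":0,"z":-0.08,"roll":0,"fingers":0.1},{"x":0,"y":0,"z":-0.08,"roll":0,"fingers":0.1},{"x":0,"y":0,"z":-0.08,"roll":0,"fingers":0.1}]}}

```text
clock: 16.62
ee_pos: [0.5342, -0.0067, 0.046]
tool_rot: [180.0, 0.1, 162.3]
ft_force: [0.1, -0.6, -0.6]
gripper_width: 0.0348
```

```bash
python3 - <<'E'
from h import *
ft(6); print(manip.state()["gripper_width"])
im=manip.camera("wrist");cv2.imwrite("pics/w13.png",im[:,:,::-1])
im=manip.camera("scene");cv2.imwrite("pics/s13.png",cv2.resize(im[170:300,200:340,::-1],None,fx=4,fy=4))
E
```

```text
16.92 [ 0.5338 -0.0069  0.0455] F [ 0.01 -0.06 -0.96] sd [0.32 0.53 0.34]
0.0345263489924551
```

View pics/s13.png

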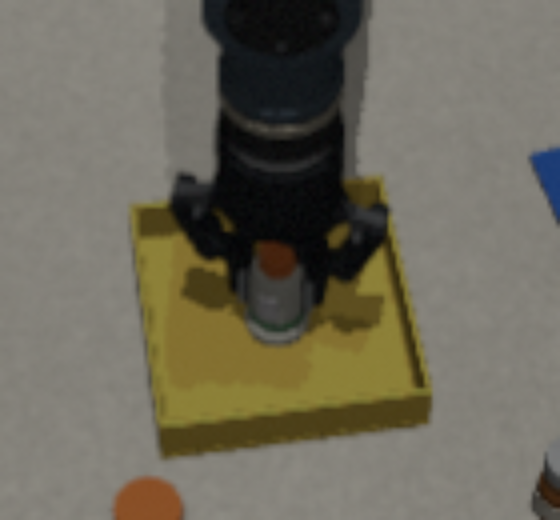

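View pics/w13.png

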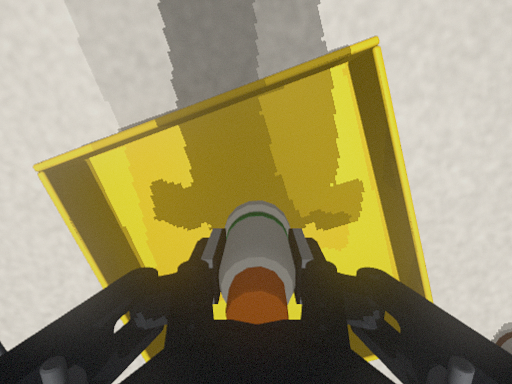

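Call:
{"name": "servo_tool", "arguments": {"series": [{"x":0,"y":0,"z":-0.001,"roll":0,"fingers":0.1},{"x":0,"y":0,"z":-0.002,"roll":0,"fingers":0.1},{"x":0,"y":0,"z":-0.002,"roll":0,"fingers":0.1},{"x":0,"y":0,"z":-0.002,"roll":0,"fingers":0.1}]}}

```text
clock: 17.35
ee_pos: [0.5336, -0.0068, 0.0433]
tool_rot: [-180.0, 0.0, 162.2]
ft_force: [0.0, -0.9, 1.1]
gripper_width: 0.0348
```

```bash
python3 - <<'E'
from h import *
ft(8)
E
```

```text
17.75 [ 0.5336 -0.0068  0.0433] F [-0.56 -0.32  1.54] sd [0.36 0.24 0.72]
```

Touching the floor (1.5 N upward). Release and rise.

Call:
{"name": "servo_tool", "arguments": {"series": [{"x":0,"y":0,"z":0,"roll":0,"fingers":0.45},{"x":0,"y":0,"z":0,"roll":0,"fingers":0.6},{"x":0,"y":0,"z":0,"roll":0,"fingers":0.8},{"x":0,"y":0,"z":0,"roll":0,"fingers":0.8},{"x":0,"y":0,"z":0,"roll":0,"fingers":0.8}]}}

```text
clock: 18.17
ee_pos: [0.5334, -0.0067, 0.0428]
tool_rot: [-180.0, -0.0, 162.3]
ft_force: [-0.5, 0.3, 0.4]
gripper_width: 0.0686
```

Call:
{"name": "servo_tool", "arguments": {"series": [{"x":0,"y":0,"z":0.01,"roll":0,"fingers":0.8},{"x":0,"y":0,"z":0.03,"roll":0,"fingers":0.8},{"x":0,"y":0,"z":0.06,"roll":0,"fingers":0.8},{"x":0,"y":0,"z":0.09,"roll":0,"fingers":0.8},{"x":0,"y":0,"z":0.12,"roll":0,"fingers":0.8},{"x":0,"y":0,"z":0.15,"roll":0,"fingers":0.8},{"x":-0.04,"y":0,"z":0.17,"roll":0,"fingers":0.8},{"x":-0.08,"y":0,"z":0.17,"roll":0,"fingers":0.8},{"x":-0.12,"y":0,"z":0.17,"roll":0,"fingers":0.8},{"x":-0.15,"y":0,"z":0.17,"roll":0,"fingers":0.8},{"x":-0.15,"y":0,"z":0.17,"roll":0,"fingers":0.8}]}}

```text
clock: 19.08
ee_pos: [0.3785, -0.0062, 0.2138]
tool_rot: [-180.0, -0.1, 162.2]
ft_force: [0.5, -0.3, -0.4]
gripper_width: 0.0685
```

```bash
python3 - <<'E'
from h import *
ft(6)
im=manip.camera("scene");cv2.imwrite("pics/s14.png",cv2.resize(im[120:320,120:400,::-1],None,fx=2.7,fy=2.7))
im=manip.camera("top");cv2.imwrite("pics/t14.png",im[:,:,::-1])
E
```

```text
19.38 [ 0.3845 -0.0069  0.2133] F [ 0.28 -0.44  0.24] sd [0.41 0.17 0.42]
```

View pics/s14.png

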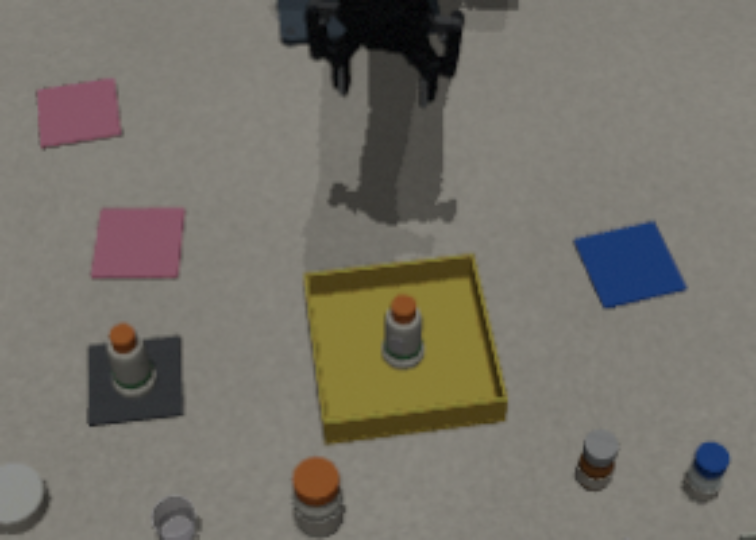

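View pics/t14.png

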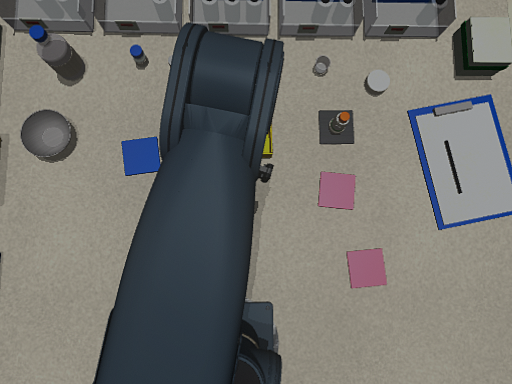

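The injector stands upright in the tray, at crop pixel (403, 335). The other stands on the grey plate at (130, 360), and the robot is clear of both.

```bash
python3 -c "
from plant import manip
print(manip.job_done())"
```

```text
the job is handed in; nothing more can be done
None
```

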